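# Turn the glass sample box round in its slip case

### The arm

A 6-joint arm with a two-finger parallel gripper is mounted at the origin on the work surface. World frame = base frame: x ahead of the robot, y to its left, z up, the work surface at z = 0. Lengths are in mm, angles in rad, forces in N, time in s.
With the tool pointing down it reaches from about 275 to 850 mm from the base axis. Payload 19 kg.
Tool frame: the origin (TCP) lies midway between the tips of the shut fingers; the grasp point (between the pads) lies 19 mm behind it; z points along the fingers, y is the line along which they close (so a half turn about z gives the same grasp; the last joint's range is limited). The gripper opens to 85 mm and grips with 20 to 120 N. Pads are 22 mm wide; open, the fingers measure 114 mm over their backs; the gripper's body (76 mm by 85 mm) begins 54 mm behind the grasp point. The pads swing forward as they close: fully open they stand 13 mm farther back than shut.
Start: joints at [1.209, 0.15, 1.437, -0, 1.554, -0.134], TCP at [129.861, 560.113, 231.267] pointing down, gripper open.
Joint ranges: [-2.8, 2.8], [-0.68, 2.1], [0.12, 2.68], [-1.39, 4.53], [0.16, 2.79], [-2.81, 2.81]. Speed limits (rad/s): [1.89, 1.89, 2.22, 3.01, 3.01, 3.01].

### API

Orientations are given as a rotation vector (axis times angle).
In Python, from station import arm, vision gives the robot as it stands.
- The arm moves only by the tool step_arm, never from a script. Its argument "motion" is a list of rows, each a list of 5 numbers: the finger opening in mm, from 0 to 85.4, then the shift along the tool's x, y, z in units of 25 mm (1.0 is 25 mm), then the turn about the tool's z in units of 5 degrees (1.0 is 5 degrees). A call has 1 to 12 rows; each row shifts and turns the commanded pose from where the row before left it, along the tool's axes as they then stand; what a row does not reach is not made up. A row lasts 1/12 s, in which the tool goes at most 41.7 mm and 7.16 degrees, less where a joint would pass 70% of its speed; a pose out of reach is approached as far as the arm can. A call is refused whole if a number of a shift passes 1 or a number of a turn 1, either way. A call with a gripper value outside its range is refused whole. The fingers move at their own pace and stop on an object; "squeeze" is the grip in N (left out, the last holds). Time passes only in rows, so rows that do not move let the fingers close. It gives the time, the measured TCP pose, the force, the opening and the grip force at its end, in the units of the state.
- arm.sense(): the state, without advancing time (a new reading comes with each control period).
- vision.read_camera(name): name is "scene" or "side" or "wrist"; returns a dict with "img" (480x640x3 uint8, red, green, blue), "fx", "fy", "cx", "cy" (pixels), "k1" (the pictures are not rectified: a ray, as slopes to the right and down, at radius r is drawn at 1 + k1 r^2 times it, then the intrinsics apply), "world_from_camera" (4x4, takes a point from camera to world coordinates). Camera axes: x right, y down, z forward; pixel columns grow to the right and rows downward; lengths in mm; the calibration is good to about 2 mm. A picture is of the moment at which its call begins. There is no depth.
- arm.close_job(): hands the job in; it is judged then, once.
The state is a dict: "time": time; "joints": joint angles; "joint_vel": joint speeds; "tau": joint torques, N m; "position": TCP position; "ee_rot": TCP orientation; "contact_force": force on the tool from outside, world axes, zero at the start; "ft_torque": the same for the moment, N m; "opening": finger opening in mm; "finger_force": force on a finger pad.
Only numpy, scipy, OpenCV 4.12 (cv2) and the standard library are available. Lean on these libraries where they do the work, as an engineer would, in place of code of your own. Each camera call takes 0.05 s, during which the arm holds its last target. There are 200 camera calls.

### The job

The wider of the two glass sample boxes has been put into its upright slip case back to front, so the case's window shows bare wood instead of stained glass. Lift that box right out, turn it half round and lower it fully home in the same case, standing upright with the stained glass facing the window; do not let it drop, as it holds glass. Leave the narrow sample box in its own case alone.

Things in the scene. Friction and masses are not known exactly. Their poses are not given: they have to be found in the camera images.
- wide_box: Wide wooden sample box, 40 (x) x 92 (y) x 80 mm high, about 0.25 kg. Origin: centre of underside, z up. +x face: a stained glass pane, top edge 85 mm up; -x face: bare wood. Handle on top, centred: a wooden block 26 x 26 mm, sides parallel to x and y, from 80 to 125 mm up; pinch it across either pair of sides. At the start it stands in the wide case with its +x towards the case's -x.
- wide_box_glass (a point): Centre of the stained glass face of the wide sample box: 20 mm along the box's +x and 40 mm up from its origin; shows which way the glass faces.
- wide_case: Wide upright plywood slip case, open-topped, fixed to the bench. Origin: centre of underside, z up. Outside 70 (x) x 122 mm (y). Slot 54 x 106 mm, centred, floor 8 mm up (7 mm play all round a seated box). Straight walls to 56 mm; above, the mouth flares out 7 mm a side, to 69 mm up. Window 78 mm wide in its +x side above a 20 mm sill, facing the far side of the bench; -x side closed.
- narrow_box: Narrow sample box, alike but 60 mm wide (y), the right way round in its own narrow slip case (slot 54 x 74 mm, same heights), centres at least 0.27 m from the wide one. Origin: centre of underside. To be left alone.
There are look-alikes about, which are no part of the job. What is shaped like the wide_box but purple is not meant.

How it is judged (in metres and radians):
On the way:
1. the wide sample box is lifted right out of its slip case (z of wide_box in the frame of wide_case above 0.07 m), for 0.1 s.
At the end, for the whole second after the job is handed in: The wide sample box stands in the wide slip case, fully home (underside within 8 mm of the slot's floor, centred within 15 mm), upright within 7 degrees, square to the case within 11 degrees, its stained glass towards the window, released and at rest (x of wide_box in the frame of wide_case between -0.015 and 0.015 m and y of wide_box in the frame of wide_case between -0.015 and 0.015 m and z of wide_box in the frame of wide_case below 0.016 m and x of wide_box_glass in the frame of wide_case above 0.005 m and angle between the y axis of wide_box and the y axis of wide_case, either way round below 0.2 rad and angle between wide_box's own z axis and vertical below 0.12 rad and linear speed of wide_box below 0.02 m/s and contact force between wide_box and the fingers below 0.1 N); the robot touches nothing.
It fails at once if the wide sample box is dropped (moving faster than 0.6 m/s while no finger touches it) (linear speed of wide_box above 0.6 m/s and contact force between wide_box and the fingers below 0.05 N).
It fails at once if the narrow sample box is disturbed (moved by more than 20 mm) (distance of narrow_box from where it was at the start of the episode above 0.02 m).
It also fails if it takes over 38 s, if anything falls off the work surface, if the arm or the gripper's body presses on something with over 40 N, if the wrist force passes 120 N, or if a joint passes its speed limit or range.

## Working session

There is one attempt and no reset: what is moved stays moved. The work goes in short steps, Python scripts to look and compute and a tool call to move; the robot and the scene stay as the last step left them, time stands still between calls to the robot, and variables do not carry over. Pictures are saved under pics/ and viewed, at most 10 in all, crops included, and the job is handed in when it is done.

Besides the shell and the picture viewer there is one more tool, called after "Emit:" as a command line: name --pt "numbers of a row" for each row, then --argument value for the rest. step_arm: Moves the arm, as the interface text tells. Its arguments: {"type":"object","properties":{"motion":{"type":"array"},"squeeze":{"type":"number"}},"required":["motion"]}

```bash
mkdir -p pics
cat > h.py <<'E'
import numpy as np, cv2
from station import arm, vision
def ray(c,u,v):
    K=np.array([[c["fx"],0,c["cx"]],[0,c["fy"],c["cy"]],[0,0,1.]])
    p=cv2.undistortPoints(np.array([[[u,v]]],float),K,np.array([c["k1"],0,0,0.]))[0,0]
    T=np.array(c["world_from_camera"]); d=T[:3,:3]@np.array([p[0],p[1],1.]); return T[:3,3],d
def onz(c,u,v,z):
    o,d=ray(c,u,v); return (o+d*(z-o[2])/d[2])
def proj(c,P):
    T=np.linalg.inv(np.array(c["world_from_camera"])); q=T[:3,:3]@np.array(P,float)+T[:3,3]
    x,y=q[0]/q[2],q[1]/q[2]; s=1+c["k1"]*(x*x+y*y); return c["fx"]*x*s+c["cx"],c["fy"]*y*s+c["cy"]
E
python3 - <<'E'
from h import *
import pickle
ims=[]
for n in("scene","side","wrist"):
    c=vision.read_camera(n); pickle.dump({k:c[k] for k in c},open(n+".pkl","wb"))
    cv2.imwrite(f"pics/{n}0.png",c["img"][:,:,::-1]); print(n,np.round(c["world_from_camera"],2).tolist(),c["fx"],c["k1"])
print(arm.sense())
E
```

```text
scene [[-0.66, 0.49, -0.56, 1087.29], [0.75, 0.45, -0.49, 463.62], [0.01, -0.75, -0.66, 711.84], [0.0, 0.0, 0.0, 1.0]] 623.8886270266062 -0.17597063030468763
side [[0.94, -0.18, 0.28, 313.46], [-0.33, -0.49, 0.81, -645.47], [-0.01, -0.85, -0.52, 491.91], [0.0, 0.0, 0.0, 1.0]] 516.3908462078699 -0.0481687878652559
wrist [[0.23, 0.94, 0.27, 61.43], [0.97, -0.22, -0.06, 575.99], [-0.0, 0.28, -0.96, 374.01], [0.0, 0.0, 0.0, 1.0]] 371.2142653543986 -0.0480375148117931
{'time': 0.15, 'joints': array([ 1.20899190e+00,  1.50844833e-01,  1.43780677e+00,  2.51261911e-05,
        1.55380653e+00, -1.34020447e-01]), 'joint_vel': array([-0.00054837, -0.00050962, -0.00237578,  0.00081659, -0.00143111,
        0.00132506]), 'tau': array([ 1.96633118e-03, -7.13364959e+01, -5.71047342e+01, -1.94945947e-04,
        6.90957473e-03,  4.05507947e-07]), 'position': array([129.80838962, 559.9821872 , 230.86751755]), 'ee_rot': array([-3.57002966e-01, -3.12100372e+00,  1.30814216e-03]), 'contact_force': array([-0.10891889,  0.13663907, -1.27797913]), 'ft_torque': array([-0.03273095, -0.02053183,  0.02295808]), 'finger_force': 0.0, 'opening': 85.05225536048893}
```

View pics/scene0.png

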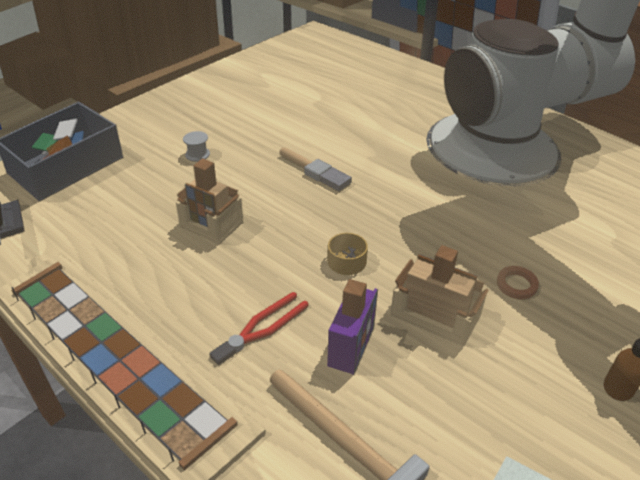

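View pics/side0.png

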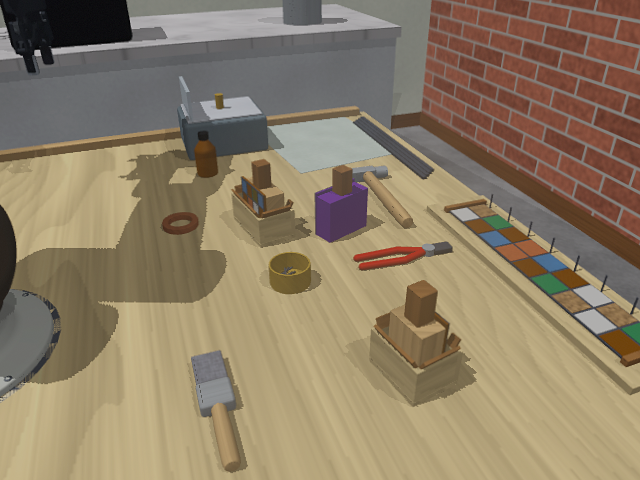

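Candidates: the wide case with bare wood in its window, at scene (437,295) and side (263,205). The narrow box is at scene (208,205) and side (418,345), with glass showing. The purple look-alike is at scene (352,328) and side (342,205). By the description I choose the first, and I'll check it in one close crop.

Run:
```python
from h import *
a=cv2.imread("pics/scene0.png")[235:355,385:495]; b=cv2.imread("pics/side0.png")[150:250,225:310]
a=cv2.resize(a,None,fx=4,fy=4,interpolation=2); b=cv2.resize(b,None,fx=4,fy=4,interpolation=2)
o=np.zeros((480,780,3),np.uint8); o[:,:440]=a; o[:400,440:]=b; cv2.imwrite("pics/crop.png",o)
```

```text
(no output)
```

View pics/crop.png

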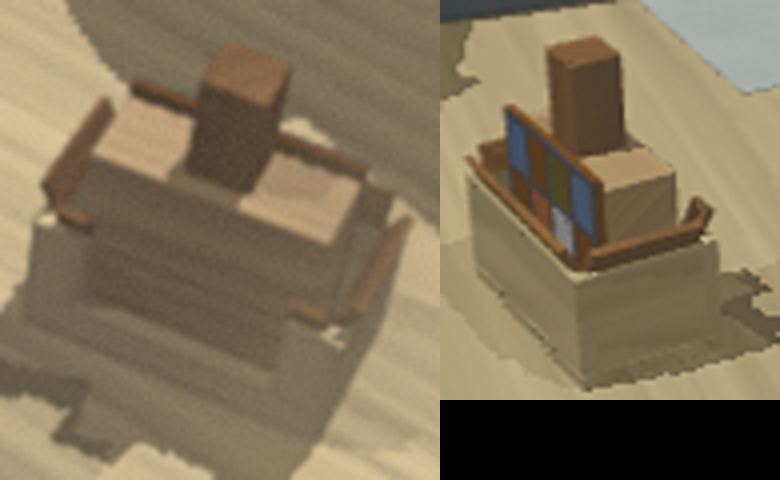

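The crop confirms the choice: bare wood in the window, with the glass on the closed side. Handle-top corners in the crop are about (228,42), (292,66), (275,107), (203,83) in scene. The box-top front edge runs from (88,152) to (330,240).

Run:
```python
from h import *
import pickle
c=pickle.load(open("scene.pkl","rb")); s=pickle.load(open("side.pkl","rb"))
f=lambda x,y:(x/4+385,y/4+235); g=lambda x,y:((x-440)/4+225,y/4+150)
H=np.array([onz(c,*f(*p),133) for p in[(228,42),(292,66),(275,107),(203,83)]]); print("handle scene",H.round(1).tolist(),H.mean(0))
S=np.array([onz(s,*g(*p),133) for p in[(548,46),(600,37),(622,53),(564,68)]]); print("handle side",S.round(1).tolist(),S.mean(0))
B=np.array([onz(c,*f(*p),88) for p in[(88,152),(330,240),(360,182),(135,97)]]); print("boxtop",B.round(1).tolist(),B.mean(0))
e=B[1]-B[0]; print("y-edge ang",np.degrees(np.arctan2(e[1],e[0])),np.linalg.norm(e))
C=[onz(s,*g(*p),0) for p in[(582,388),(717,338),(475,275)]];print("case base side",np.round(C,1).tolist())
d=C[1]-C[0];print(np.degrees(np.arctan2(d[1],d[0])),np.linalg.norm(d)); d=C[2]-C[0];print(np.degrees(np.arctan2(d[1],d[0])),np.linalg.norm(d))
from scipy.spatial.transform import Rotation as R
print(R.from_rotvec(arm.sense()["ee_rot"]).as_matrix().round(3))
for (u,v) in [(208,165)]: print("narrow",onz(c,u,v,133))
print("purple",onz(c,355,288,125))
```

```text
handle scene [[485.7, 164.2, 133.0], [481.1, 187.9, 133.0], [502.9, 194.8, 133.0], [509.5, 169.5, 133.0]] [494.77692476 179.09131438 133.        ]
handle side [[479.0, 179.1, 133.0], [502.7, 180.6, 133.0], [507.3, 160.2, 133.0], [480.0, 153.7, 133.0]] [492.23975471 168.39169248 133.        ]
boxtop [[523.3, 136.1, 88.0], [502.1, 225.4, 88.0], [470.1, 218.3, 88.0], [487.9, 132.0, 88.0]] [495.85543893 177.96202469  88.        ]
y-edge ang 103.31084984772234 91.85567752438091
case base side [[467.9, 110.1, 0.0], [536.3, 129.9, -0.0], [443.8, 226.2, 0.0]]
16.1402229605274 71.14738013290727
101.77078325984144 118.57027106137684
[[-0.974  0.226 -0.   ]
 [ 0.226  0.974 -0.001]
 [ 0.    -0.001 -1.   ]]
narrow [ 576.29134434 -230.25122194  133.        ]
purple [625.70245107 120.99770138 125.        ]
```

Emit:
step_arm --pt "85 -0.4 -1 0 -0.87" --pt "85 -0.4 -1 0 -0.87" --pt "85 -0.4 -1 0 -0.87" --pt "85 -0.4 -1 0 -0.87" --pt "85 -0.5 -1 0 -0.87" --pt "85 -0.5 -1 0 -0.87" --pt "85 -0.6 -1 0 0" --pt "85 -0.6 -1 0 0" --pt "85 -0.6 -1 0 0" --pt "85 -0.6 -1 0 0" --pt "85 -0.6 -1 0 0" --pt "85 -0.6 -1 0 0" --squeeze 30

```text
time: 1.15
position: [310.8, 282.7, 231.3]
ee_rot: [-0.357, 3.121, -0.0]
contact_force: [0.3, 0.8, -0.4]
opening: 85.1
finger_force: 0.0
```

```bash
cat > st.py <<'E'
from h import *
from scipy.spatial.transform import Rotation as R
import sys
s=arm.sense(); M=R.from_rotvec(s["ee_rot"]).as_matrix()
print("t",s["time"],"pos",s["position"].round(1),"yaw",np.degrees(np.arctan2(M[1,1],M[0,1])).round(2),"tilt",M[:,2].round(3),"j",s["joints"].round(2),"open",s["opening"],"ff",s["finger_force"],"F",s["contact_force"].round(1))
if len(sys.argv)>3:
    d=np.array([float(a) for a in sys.argv[1:4]])-s["position"]; print("units tool xyz",(M.T@d/25).round(2))
E
python3 st.py 494 177 200
```

```text
t 1.15 pos [310.8 282.7 231.3] yaw 103.05 tilt [ 0. -0. -1.] j [ 0.55 -0.18  1.76 -0.    1.56 -1.24] open 85.09975357584052 ff 0.0 F [ 0.3  0.8 -0.4]
units tool xyz [-6.18 -5.78  1.25]
```

Emit:
step_arm --pt "85 -0.9 -0.8 0 0" --pt "85 -0.9 -0.8 0 0" --pt "85 -0.9 -0.8 0 0" --pt "85 -0.9 -0.8 0 0" --pt "85 -0.9 -0.8 0 0" --pt "85 -0.9 -0.8 0 0" --pt "85 -0.5 -0.5 0 0" --pt "85 0 0 0 0" --pt "85 0 0 0 0" --pt "85 0 0 0 0"

```text
time: 1.98
position: [483.2, 188.5, 231.2]
ee_rot: [0.357, -3.121, -0.0]
contact_force: [0.5, 0.3, 1.1]
opening: 84.9
finger_force: 0.0
```

```bash
python3 st.py 494 177 200
python3 - <<'E'
from h import *
import pickle
c=vision.read_camera("wrist"); pickle.dump(c,open("wrist.pkl","wb")); cv2.imwrite("pics/w1.png",c["img"][:,:,::-1])
E
```

```text
t 1.9833 pos [483.2 188.5 231.2] yaw 103.05 tilt [-0.001 -0.    -1.   ] j [ 0.22  0.03  1.57  0.    1.54 -1.58] open 84.88439034180398 ff 0.0 F [0.5 0.3 1.1]
units tool xyz [-0.32 -0.55  1.25]
```

View pics/w1.png

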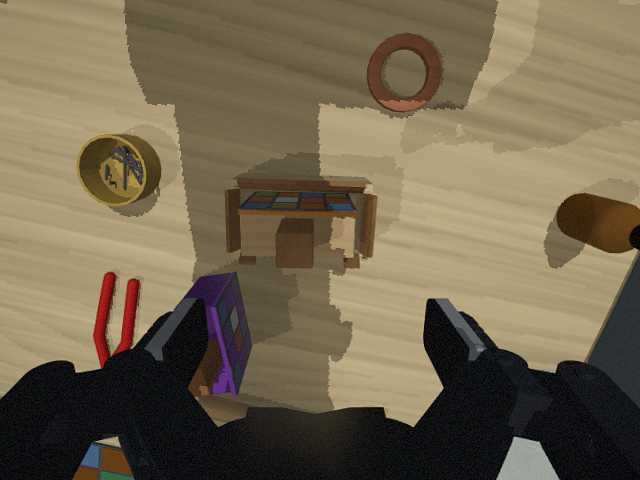

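The wrist view shows the wide case around (303,222) with glass towards the robot. The handle's top face spans roughly columns 276–313 and rows 232–268, and the purple look-alike is at (230,330).

```bash
python3 - <<'E'
from h import *
import pickle
c=pickle.load(open("wrist.pkl","rb"))
print(np.round(c["world_from_camera"],2).tolist())
H=np.array([onz(c,*p,133) for p in[(276,233),(314,232),(313,268),(276,268)]]);print(H.round(1).tolist(),H.mean(0))
B=np.array([onz(c,*p,93) for p in[(240,209),(357,212)]]);print("glass top",B.round(1).tolist(),B.mean(0)); e=B[1]-B[0];print(np.linalg.norm(e),np.degrees(np.arctan2(e[1],e[0])))
F=np.array([onz(c,*p,77) for p in[(236,188),(226,250),(372,189),(375,257)]]);print("flare",F.round(1).tolist(),F.mean(0))
print(H.mean(0)[:2], arm.sense()["position"])
E
python3 st.py 494 177 200
```

```text
[[-0.23, 0.94, 0.27, 414.87], [0.97, 0.22, 0.06, 172.73], [-0.0, 0.28, -0.96, 374.46], [0.0, 0.0, 0.0, 1.0]]
[[485.1, 161.7, 133.0], [478.6, 186.5, 133.0], [503.9, 191.6, 133.0], [509.7, 166.6, 133.0]] [494.33130803 176.60330387 133.        ]
glass top [[484.1, 128.9, 93.0], [466.0, 217.6, 93.0]] [475.0624463  173.22844983  93.        ]
90.53419929527968 101.53489754542085
flare [[471.8, 120.3, 77.0], [525.5, 120.8, 77.0], [447.9, 227.1, 77.0], [503.1, 245.0, 77.0]] [487.058268   178.28773544  77.        ]
[494.33130803 176.60330387] [483.0859646  188.69761019 231.35702059]
t 2.0333 pos [483.1 188.7 231.4] yaw 103.08 tilt [-0.  0. -1.] j [ 0.22  0.03  1.57  0.    1.54 -1.58] open 85.17678981548649 ff 0.0 F [-0.   0.4 -0.4]
units tool xyz [-0.32 -0.55  1.25]
```

Emit:
step_arm --pt "85 -0.33 -0.55 0 0" --pt "85 0 0 0.4 0" --pt "85 0 0 0.8 0" --pt "85 0 0 0.8 0" --pt "85 0 0 0.8 0" --pt "85 0 0 0.8 0" --pt "85 0 0 0.8 0" --pt "85 0 0 0.6 0" --pt "85 0 0 0.4 0" --pt "85 0 0 0 0" --pt "85 0 0 0 0"

```text
time: 2.95
position: [494.5, 177.0, 96.4]
ee_rot: [0.358, -3.121, 0.0]
contact_force: [0.4, -0.4, 0.6]
opening: 85.2
finger_force: 0.0
```

Emit:
step_arm --pt "20 0 0 0 0" --pt "20 0 0 0 0" --pt "20 0 0 0 0" --pt "20 0 0 0 0" --pt "20 0 0 0 0" --pt "20 0 0 0 0" --pt "20 0 0 0 0" --pt "20 0 0 0 0" --pt "20 0 0 0 0" --pt "20 0 0 0 0" --pt "20 0 0 0 0" --pt "20 0 0 0 0" --squeeze 40

```text
time: 3.95
position: [495.1, 176.7, 96.7]
ee_rot: [-0.357, 3.121, 0.0]
contact_force: [-0.7, -0.5, 6.4]
opening: 25.8
finger_force: 42.9
```

```bash
python3 st.py 494 177 96
```

```text
t 3.95 pos [495.1 176.7  96.7] yaw 103.04 tilt [ 0.001  0.    -1.   ] j [ 0.2   0.13  1.74 -0.    1.27 -1.6 ] open 25.79916110985248 ff 42.853442430496216 F [-0.7 -0.5  6.4]
units tool xyz [0.04 0.02 0.03]
```

Emit:
step_arm --pt "20 0 0 -0.15 0" --pt "20 0 0 -0.3 0" --pt "20 0 0 -0.5 0" --pt "20 0 0 -0.5 0" --pt "20 0 0 -0.5 0" --pt "20 0 0 -0.5 0" --pt "20 0 0 -0.6 0" --pt "20 0 0 -0.6 0" --pt "20 0 0 -0.4 0" --pt "20 0 0 -0.2 0" --pt "20 0 0 0 0" --pt "20 0 0 0 0"

```text
time: 4.95
position: [494.8, 176.6, 202.1]
ee_rot: [0.357, -3.121, 0.0]
contact_force: [0.0, 0.3, -2.4]
opening: 25.6
finger_force: 42.0
```

```bash
python3 st.py
python3 - <<'E'
from h import *
import pickle
S=[]
for n,(x,y) in (("scene",(340,170)),("side",(170,90))):
    c=vision.read_camera(n); pickle.dump(c,open(n+"2.pkl","wb")); S.append(cv2.resize(c["img"][y:y+200,x:x+160,::-1],None,fx=2.4,fy=2.4))
cv2.imwrite("pics/lift.png",np.hstack(S))
E
```

```text
t 4.95 pos [494.8 176.6 202.1] yaw 103.05 tilt [-0. -0. -1.] j [ 0.2   0.06  1.6  -0.    1.49 -1.6 ] open 25.572751476052847 ff 41.96956157684326 F [ 0.   0.3 -2.4]
```

View pics/lift.png

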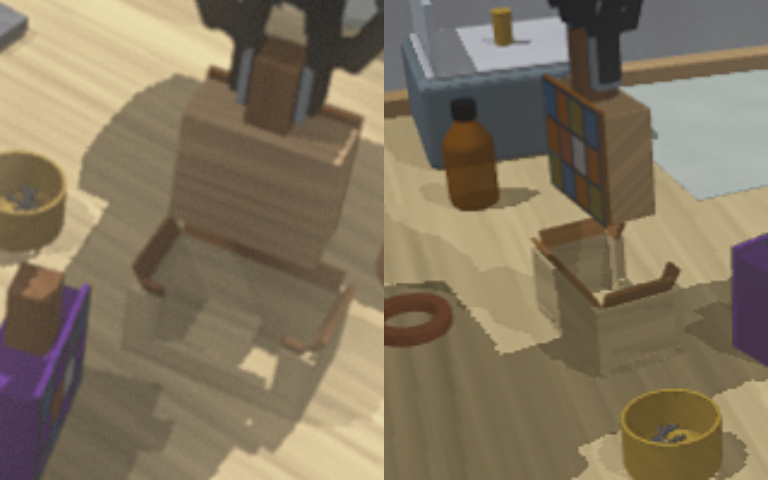

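The box hangs upright in the grip, clear of the case, with its glass side to the robot. The empty case's base corners in the crop are about (127,345) and (297,422) in scene, and (598,370), (683,338), (543,310) in side.

Run:
```python
from h import *
import pickle
c=pickle.load(open("scene2.pkl","rb")); s=pickle.load(open("side2.pkl","rb"))
f=lambda x,y:(x/2.4+340,y/2.4+170); g=lambda x,y:((x-384)/2.4+170,y/2.4+90)
a=np.radians(13); X=np.array([np.cos(a),np.sin(a)]);Y=np.array([-X[1],X[0]])
A=[onz(c,*f(*p),0)[:2] for p in[(127,345),(297,422)]]
print("front base",np.round(A,1), "centres",A[0]-35*X+61*Y,A[1]-35*X-61*Y)
B=[onz(s,*g(*p),0)[:2] for p in[(598,370),(683,338),(543,310)]]
print("side base",np.round(B,1),"centres",B[0]+35*X+61*Y,B[1]-35*X+61*Y,B[2]+35*X-61*Y)
# flare tips (z=77?) -> top z=69
L=onz(c,*f(135,265),69)[:2]; Rr=onz(c,*f(330,345),69)[:2]; print("flare front tips",L,Rr,(L+Rr)/2,np.linalg.norm(L-Rr))
# predicted pixel of base corners for centre 494,177
for n,cam in(("scene",c),("side",s)):
    for sx,sy in((1,-1),(1,1),(-1,-1),(-1,1)):
        P=np.array([494,177])+35*sx*X+61*sy*Y; u,v=proj(cam,[*P,0]); print(n,sx,sy,((u-340)*2.4,(v-170)*2.4) if n=="scene" else ((u-170)*2.4+384,(v-90)*2.4))
```

```text
front base [[531.1 126.3]
 [512.4 243.2]] centres [483.29735243 177.87344687] [491.97844385 175.8569633 ]
side base [[468.  120. ]
 [540.7 142.1]
 [448.  222.9]] centres [488.35510064 187.29872821] [492.88851016 193.67353569] [495.80236085 171.32319479]
flare front tips [529.31047581 123.42244106] [506.02668584 248.28680337] [517.66858082 185.85462221] 127.01670697254475
scene 1 -1 (np.float64(115.81081432147093), np.float64(353.6912018149122))
scene 1 1 (np.float64(296.8112128294575), np.float64(424.8944436255917))
scene -1 -1 (np.float64(158.688829232937), np.float64(284.50235631409635))
scene -1 1 (np.float64(332.43450339519455), np.float64(349.7964722635027))
side 1 -1 (np.float64(690.8899733641872), np.float64(348.34846639536465))
side 1 1 (np.float64(616.3937692700998), np.float64(284.2269675186356))
side -1 -1 (np.float64(608.8469481058697), np.float64(375.64432634936827))
side -1 1 (np.float64(539.3639885170192), np.float64(307.11211701380125))
```

Emit:
step_arm --pt "20 0 0 0 0.3" --pt "20 0 0 0 0.7" --pt "20 0 0 0 1" --pt "20 0 0 0 1" --pt "20 0 0 0 1" --pt "20 0 0 0 1" --pt "20 0 0 0 1" --pt "20 0 0 0 1" --pt "20 0 0 0 1" --pt "20 0 0 0 1" --pt "20 0 0 0 1" --pt "20 0 0 0 1"

```text
time: 6.05
position: [494.6, 176.6, 201.7]
ee_rot: [-1.131, -2.93, 0.001]
contact_force: [-0.5, -0.3, -3.5]
opening: 25.5
finger_force: 41.9
```

Emit:
step_arm --pt "20 0 0 0 1" --pt "20 0 0 0 1" --pt "20 0 0 0 1" --pt "20 0 0 0 1" --pt "20 0 0 0 1" --pt "20 0 0 0 1" --pt "20 0 0 0 1" --pt "20 0 0 0 1" --pt "20 0 0 0 1" --pt "20 0 0 0 1" --pt "20 0 0 0 1" --pt "20 0 0 0 1"

```text
time: 7.05
position: [494.7, 176.6, 201.7]
ee_rot: [-2.445, -1.972, 0.002]
contact_force: [-0.5, -0.1, -2.8]
opening: 26.0
finger_force: 41.9
```

Emit:
step_arm --pt "20 0 0 0 1" --pt "20 0 0 0 1" --pt "20 0 0 0 1" --pt "20 0 0 0 1" --pt "20 0 0 0 1" --pt "20 0 0 0 1" --pt "20 0 0 0 1" --pt "20 0 0 0 1" --pt "20 0 0 0 1" --pt "20 0 0 0 1" --pt "20 0 0 0 1" --pt "20 0 0 0 1"

```text
time: 8.05
position: [494.7, 176.6, 201.7]
ee_rot: [3.104, 0.486, -0.002]
contact_force: [0.2, -0.1, -2.5]
opening: 25.4
finger_force: 41.9
```

Emit:
step_arm --pt "20 0 0 0 0.6" --pt "20 0 0 0 0.4" --pt "20 0 0 0 0" --pt "20 0 0 0 0" --pt "20 0 0 0 0" --pt "20 0 0 0 0"

```text
time: 8.55
position: [494.9, 176.7, 202.3]
ee_rot: [3.121, 0.358, -0.001]
contact_force: [0.2, -0.4, -1.5]
opening: 25.3
finger_force: 41.9
```

```bash
python3 st.py 491.5 178 150
python3 - <<'E'
from h import *
import pickle
S=[]
for n,(x,y) in (("wrist",(180,100)),("side",(170,90))):
    c=vision.read_camera(n); pickle.dump(c,open(n+"3.pkl","wb")); 
    S.append(cv2.resize(c["img"][y:y+200,x:x+160,::-1],None,fx=2.4,fy=2.4) if n=="side" else cv2.resize(c["img"][:,:,::-1],(400,300)))
S[0]=cv2.copyMakeBorder(S[0],0,180,0,0,0)
cv2.imwrite("pics/rot.png",np.hstack(S))
E
```

```text
t 8.55 pos [494.9 176.7 202.3] yaw -76.9 tilt [-0. -0. -1.] j [ 0.2   0.06  1.6  -0.    1.49  1.54] open 25.338747221627703 ff 41.94293797016144 F [ 0.2 -0.4 -1.5]
units tool xyz [-0.12 -0.08  2.09]
```

View pics/rot.png

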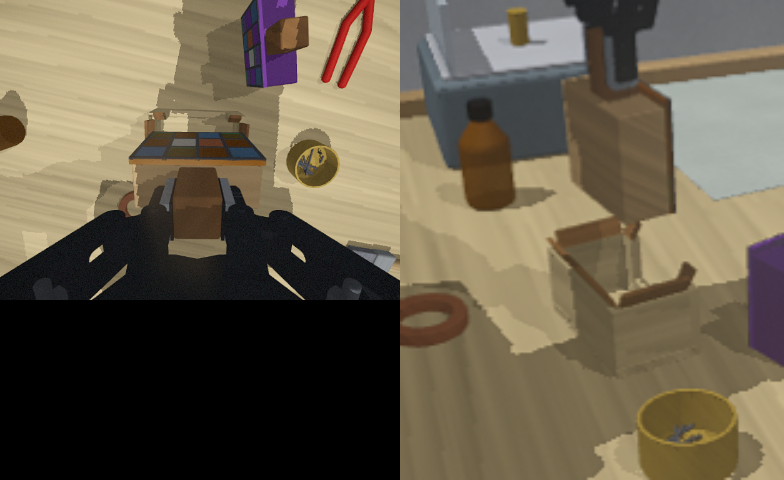

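The half turn is done: the glass faces the window side, and the box is centred over the case (box centre column 197, case 198 in the wrist view). Now I'll lower it.

Emit:
step_arm --pt "20 -0.12 -0.08 0.1 0" --pt "20 0 0 0.3 0" --pt "20 0 0 0.4 0" --pt "20 0 0 0.4 0" --pt "20 0 0 0.3 0" --pt "20 0 0 0.3 0" --pt "20 0 0 0.2 0" --pt "20 0 0 0.2 0" --pt "20 0 0 0.2 0" --pt "20 0 0 0.1 0" --pt "20 0 0 0 0"

```text
time: 9.57
position: [491.4, 177.9, 139.5]
ee_rot: [3.121, 0.357, -0.001]
contact_force: [-0.7, 0.0, -3.0]
opening: 25.5
finger_force: 42.0
```

```bash
python3 st.py 491.5 178 97.5
```

```text
t 9.5667 pos [491.4 177.9 139.5] yaw -76.95 tilt [-0.001 -0.    -1.   ] j [ 0.2   0.09  1.69 -0.    1.36  1.54] open 25.54097782340962 ff 42.00763463973999 F [-0.7  0.  -3. ]
units tool xyz [ 0.01 -0.    1.68]
```

No contact so far, with the underside at about 51 mm and past the flare. I'll continue slowly.

Emit:
step_arm --pt "20 0 0 0.15 0" --pt "20 0 0 0.2 0" --pt "20 0 0 0.2 0" --pt "20 0 0 0.2 0" --pt "20 0 0 0.2 0" --pt "20 0 0 0.2 0" --pt "20 0 0 0.15 0" --pt "20 0 0 0.1 0" --pt "20 0 0 0.1 0" --pt "20 0 0 0 0" --pt "20 0 0 0 0"

```text
time: 10.48
position: [491.6, 177.9, 102.6]
ee_rot: [3.121, 0.357, -0.0]
contact_force: [-0.6, 0.6, -2.2]
opening: 25.6
finger_force: 42.0
```

Emit:
step_arm --pt "20 0 0 0.06 0" --pt "20 0 0 0.06 0" --pt "20 0 0 0.06 0" --pt "20 0 0 0 0" --pt "20 0 0 0 0"

```text
time: 10.9
position: [491.5, 177.9, 98.0]
ee_rot: [3.121, 0.357, -0.0]
contact_force: [0.6, 0.0, -1.8]
opening: 25.7
finger_force: 42.0
```

Emit:
step_arm --pt "20 0 0 0.04 0" --pt "20 0 0 0.02 0" --pt "20 0 0 0 0" --pt "20 0 0 0 0"

```text
time: 11.23
position: [491.6, 178.0, 96.7]
ee_rot: [3.121, 0.357, 0.0]
contact_force: [-0.2, 0.8, 2.0]
opening: 25.8
finger_force: 42.4
```

```bash
python3 st.py 491.5 178 96.5
```

```text
t 11.2333 pos [491.6 178.   96.7] yaw -76.95 tilt [ 0.  0. -1.] j [ 0.2   0.13  1.74 -0.    1.27  1.54] open 25.82913637903839 ff 42.4360853433609 F [-0.2  0.8  2. ]
units tool xyz [-0.   -0.    0.01]
```

The box is on the floor: the force has reversed and the height matches the original seat. Releasing now and backing off.

Emit:
step_arm --pt "30 0 0 0 0" --pt "36 0 0 0 0" --pt "45 0 0 0 0" --pt "60 0 0 0 0" --pt "60 0 0 0 0" --pt "60 0 0 0 0" --pt "60 0 0 -0.2 0" --pt "60 0 0 -0.5 0" --pt "60 0 0 -0.8 0" --pt "60 0 0 -0.8 0" --pt "60 0 0 -0.8 0" --pt "60 0 0 -0.8 0"

```text
time: 12.23
position: [491.4, 177.9, 195.5]
ee_rot: [3.121, 0.357, 0.0]
contact_force: [0.1, 0.9, 0.2]
opening: 59.9
finger_force: 0.0
```

Emit:
step_arm --pt "60 0 0 -0.8 0" --pt "60 0 0 -0.8 0" --pt "60 0 0 -0.8 0" --pt "60 0 0 -0.6 0" --pt "60 0 0 0 0" --pt "60 0 0 0 0" --pt "60 0 0 0 0"

```text
time: 12.82
position: [491.3, 177.9, 268.4]
ee_rot: [3.121, 0.357, -0.001]
contact_force: [-0.4, 0.4, -0.5]
opening: 59.7
finger_force: 0.0
```

```bash
python3 st.py
python3 - <<'E'
from h import *
import pickle
S=[]
for n,(x,y) in (("scene",(350,200)),("side",(190,110))):
    c=vision.read_camera(n); pickle.dump(c,open(n+"4.pkl","wb")); S.append(cv2.resize(c["img"][y:y+150,x:x+150,::-1],None,fx=2.6,fy=2.6))
cv2.imwrite("pics/end.png",np.hstack(S))
E
```

```text
t 12.8167 pos [491.3 177.9 268.4] yaw -76.95 tilt [-0.001 -0.    -1.   ] j [ 0.2   0.03  1.49 -0.    1.62  1.54] open 59.701409104141106 ff 0.0 F [-0.4  0.4 -0.5]
```

View pics/end.png

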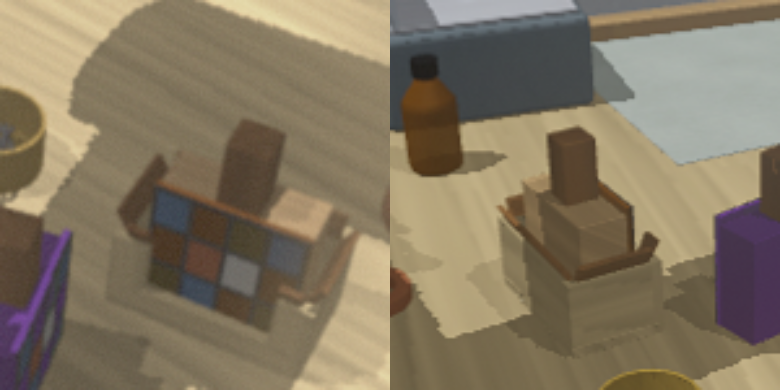

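The stained glass now shows in the window (scene crop, around (230,255)). The box stands upright and seated in its case, the gripper is clear, and nothing else has moved.

```bash
python3 -c "
from station import arm
print(arm.close_job())"
```

```text
the job is handed in; nothing more can be done
None
```

The wide box was lifted out, turned half round and lowered home in its case with the stained glass facing the window; I then released it and handed the job in at about 13 s, with no verdict returned.

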